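Unplug the charger and close the socket-box shutter

ROBOT

A 6-joint arm with a two-finger parallel gripper is mounted at the origin on the work surface. World frame = base frame: x ahead of the robot, y to its left, z up, the work surface at z = 0. Lengths are in mm, angles in rad, forces in N, time in s.
With the tool pointing down it reaches from about 300 to 750 mm from the base axis. Payload 8.5 kg.
Tool frame: the origin (TCP) lies on the centre line of the jaws, within the pads' length; the fingertips stand 22 mm ahead of it and the grasp point (between the pads) lies 3 mm ahead of it (r.finger_overhang is the distance from the TCP to the fingertips, in mm); z points along the fingers, y is the line along which they close (so a half turn about z gives the same grasp; the last joint's range is limited). The gripper opens to 85 mm and grips with 20 to 120 N. Pads are 22 mm wide; open, the fingers measure 114 mm over their backs; the gripper's body (76 mm by 85 mm) begins 54 mm behind the grasp point. The pads swing forward as they close: fully open they stand 13 mm farther back than shut.
Start: joints at [0.888, 0.381, 1.297, -0, 1.464, -0.215], TCP at [247.997, 490.895, 253.322] pointing down, gripper open.
Joint ranges: [-3.11, 3.11], [-0.89, 2.33], [0.22, 2.48], [-1.42, 4.56], [0.17, 2.85], [-2.88, 2.88]. Speed limits (rad/s): [2.39, 2.39, 3.14, 3.14, 3.14, 3.14].

INTERFACE

Orientations are given as [roll, pitch, yaw] about the fixed x, y, z axes, in that order (R = Rz(yaw) Ry(pitch) Rx(roll)).
In Python, from bench import sensors, viewer, r gives the robot as it stands. The module is installed in compiled form; this text tells all that it offers.
- The arm moves only by the shell command python3 -m jog 'ROWS' [FORCE]. ROWS is JSON, a list of rows, each an object of numbers: "tx", "ty", "tz": the shift along the tool's x, y, z normalised to -1 to 1, where 1 is 2.5 cm; "yaw": the turn about the tool's z normalised to -1 to 1, where 1 is 0.1 rad; "hand": the opening, from 0 (shut) to 1 (fully open). A call has 1 to 5 rows; each row shifts and turns the commanded pose from where the row before left it, along the tool's axes as they then stand; what a row does not reach is not made up. A row lasts 1/8 s, in which the tool goes at most 62.5 mm and 10.7 degrees, less where a joint would pass 70% of its speed; a pose out of reach is approached as far as the arm can. A call with a number of a shift or a turn outside -1 to 1 is refused whole. A call with a gripper value outside its range is refused whole. The fingers move at their own pace and stop on an object; FORCE is the grip in N (left out, the last holds). Time passes only in rows, so rows that do not move let the fingers close. It gives the time, the measured TCP pose, the force, the opening and the grip force at its end, in the units of the state.
- sensors.observe(): the state, without advancing time (a new reading comes with each control period).
- viewer.read_camera(name): name is "side" or "top"; returns a dict with "color" (400x640x3 uint8, blue, green, red), "fx", "fy", "cx", "cy" (pixels), "cam_to_world" (4x4, takes a point from camera to world coordinates). Camera axes: x right, y down, z forward; pixel columns grow to the right and rows downward; lengths in mm; the calibration is good to about 2 mm. A picture is of the moment at which its call begins. There is no depth.
- r.finish_job(): hands the job in; it is judged then, once.
The state is a dict: "time_s": time; "joints": joint angles; "dq": joint speeds; "effort": joint torques, N m; "tool_pos": TCP position; "ee_rot": TCP orientation; "force": force on the tool from outside, world axes, zero at the start; "ft_torque": the same for the moment, N m; "gripper_width": finger opening in mm; "finger_force": force on a finger pad.
Only numpy, scipy, OpenCV 4.12 (cv2) and the standard library are available. Lean on these libraries where they do the work, as an engineer would, in place of code of your own. Each camera call takes 0.05 s, during which the arm holds its last target. There are 200 camera calls.

TASK

Unplug the charger from the sloping socket box on the games-room sideboard and lay it down on its side in the empty wooden tray. Then slide the box's shutter fully shut against its end frame, so that it clicks past its catch and stays home, without forcing it. Do not drop the charger, and leave the glasses and the tray of balls where they stand.

Things in the scene. Friction and masses are not known exactly. Their poses are not given: they have to be found in the camera images.
- socket_box: Fixed dark steel counter-top socket box, 400 mm long (its y), 170 mm deep, about 75 mm high at the foot of its sloping face, 125 mm at its flat back. Origin on the table, straight under the face's centre; x to its back, y along the face towards the closing end frame, z up. The face slopes 20 degrees from level and looks up and to the front: outward normal [-0.342, 0, 0.94] in the box's axes.
- socket (a point): Mouth centre of the charger's socket, on the white plate, 12 mm below the shutter's outer plane and 65 mm before the closing end frame. z = the face's outward normal (20 degrees off vertical), y = along the face in the closing direction, x = up the slope. The recess is 41 mm wide and 17 mm deep; its pin holes go 19 mm deeper.
- charger: White plug-in charger, no lead: block 46 (x) by 52 (y) by 58 mm (z), under it a round nose 38 mm wide, 17 mm long, then two steel pins 19 mm long; 94 mm overall, 0.13 kg. Origin: centre of the block's underside; z away from the pins. Plugged in, its frame equals socket's and it blocks the shutter. Sprung clips hold it: 10 to 20 N straight along z to free it, fully out after 36 mm.
- charger_middle (a point): Point on the charger's axis 20 mm above its origin, about its centre of mass; same axes as the charger.
- shutter (a joint): Opening of the sliding shutter in m: 0 = closed on the end frame, at most 0.165. It closes along the box's +y. Aluminium sheet 185 (along the slide) by 100 by 8 mm, 0.35 kg, 1.5 N to slide. About 13 mm before closing it meets a sprung roller catch, 9 to 15 N to push over; after 7 mm more it drops home and stops hard against the end frame.
- shutter_lip (a point): Top centre of the shutter's pull lip: a black bar 80 mm long up the slope (its x), 10 mm thick along the slide (its y, the closing direction) and 18 mm high above the shutter's outer plane (z = the face's outward normal). Its middle is 15 mm behind the shutter's leading edge; on its -y side the shutter is flat.
- tray: Fixed empty wooden tray, 130 mm (its x) by 200 mm (its y), 25 mm high, walls 6 mm, floor 6 mm thick. Origin: centre of its underside on the table, z up.
- ball_tray: Bystander: black tray of six pool balls, 128 by 186 mm, 63 mm high; origin at the centre of its underside.
- pint_glass: Bystander: pint glass, 84 mm across, 145 mm high; origin at the centre of its underside.
- tumbler: Bystander: amber tumbler on a cork coaster, 80 mm across, 95 mm high; origin at the centre of its underside.
- frame_jamb (a point): Where the shutter's leading edge stops: the middle of the inner side of the black end frame (it stands 6 mm above the shutter's outer plane), at the height of that plane. Same axes as socket. The face has a blank panel on its -y half, a white plate with two sockets on its +y half, and aluminium tracks above and below, 4 mm above the shutter's outer plane, 51 to 63 mm from its centre line.
Mind the look-alikes: they are no part of the job. There is more than one size of the charger; the job needs the smaller.

How it is judged:
By the outcome, as a careful person would: the job done as asked, in the order asked, and still so for the second after the job is handed in, with the robot touching nothing.
It also fails if it takes over 59 s, if anything falls off the work surface, if the arm or the gripper's body presses on something with over 40 N, if the wrist force passes 120 N, or if a joint passes its speed limit or range.

## Working session

There is one attempt and no reset: what is moved stays moved. The work goes in short steps, Python scripts to look and compute and a shell command to move; the robot and the scene stay as the last step left them, time stands still between calls to the robot, and variables do not carry over. Pictures are saved under pics/ and viewed, at most 10 in all, crops included, and the job is handed in when it is done.

```bash
mkdir -p pics
python3 - <<'E'
from bench import sensors, viewer, r
import cv2,numpy as np
for n in("side","top"):
    d=viewer.read_camera(n);cv2.imwrite(f"pics/{n}0.png",d["color"]);print(n,d["fx"],d["fy"],d["cx"],d["cy"],np.round(d["cam_to_world"],3).tolist())
s=sensors.observe();print(s)
E
```

```text
side 450.6051639796691 450.6051639796691 319.6991401844208 203.15708339067456 [[0.938, -0.261, 0.229, 163.113], [-0.347, -0.721, 0.6, -722.831], [0.009, -0.642, -0.767, 987.81], [0.0, 0.0, 0.0, 1.0]]
top 433.6329702853664 433.6329702853664 323.7396594750087 195.85187188986006 [[0.001, -0.997, 0.071, 344.305], [-1.0, -0.002, -0.014, 9.576], [0.014, -0.071, -0.997, 1559.838], [0.0, 0.0, 0.0, 1.0]]
{'time_s': 0.1, 'joints': array([ 8.87697786e-01,  3.81129985e-01,  1.29815499e+00, -5.39256518e-05,
        1.46357920e+00, -2.15295613e-01]), 'dq': array([-0.00120788, -0.00247305, -0.0012314 ,  0.00025085,  0.00035252,
       -0.00181668]), 'effort': array([ 3.86606072e-03, -4.49218547e+01, -2.31656545e+01, -2.20238312e-04,
        3.71416492e-03, -3.87390787e-05]), 'tool_pos': array([247.87298531, 490.72101033, 252.78287368]), 'ee_rot': array([-3.14033904e+00, -2.19271877e-04,  2.67379539e+00]), 'force': array([ 0.62713029,  0.59725732, -0.62418961]), 'ft_torque': array([-0.03711548, -0.0661336 , -0.0106992 ]), 'finger_force': 0.0, 'gripper_width': 85.48946855843812}
```

View pics/side0.png

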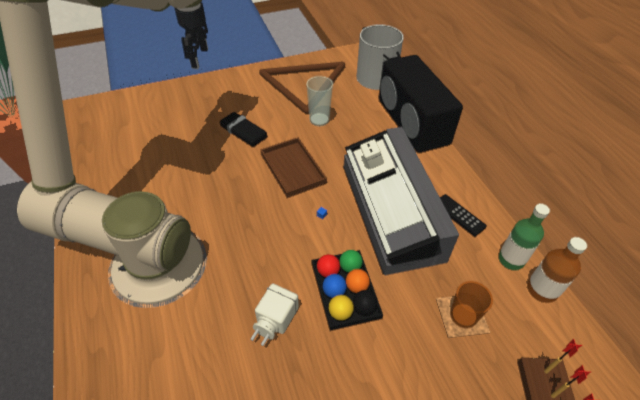

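View pics/top0.png

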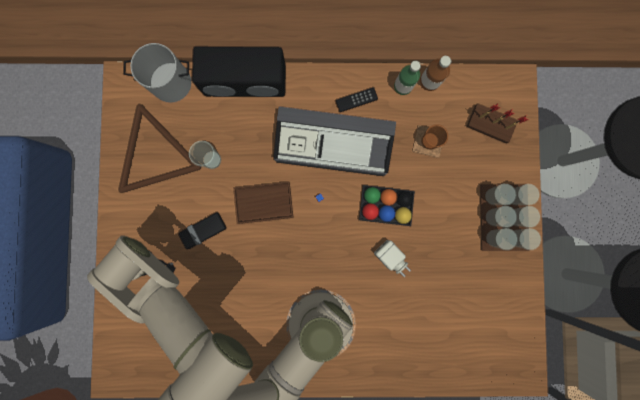

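Candidates for the charger are the one plugged into the box (top 297,144; side 371,150) and a loose one on the table (top 393,257; side 276,312). The plugged one looks smaller and sits in the socket, so it fits the description. I'll confirm with enlarged crops before reaching for it.

Run:
```python
import cv2
s=cv2.imread("pics/side0.png");t=cv2.imread("pics/top0.png")
cv2.imwrite("pics/sc.png",cv2.resize(s[120:270,255:455],None,fx=4,fy=4,interpolation=cv2.INTER_CUBIC))
cv2.imwrite("pics/tc.png",cv2.resize(t[100:230,230:400],None,fx=4.6,fy=4.6,interpolation=cv2.INTER_CUBIC))
```

```text
(no output)
```

View pics/sc.png

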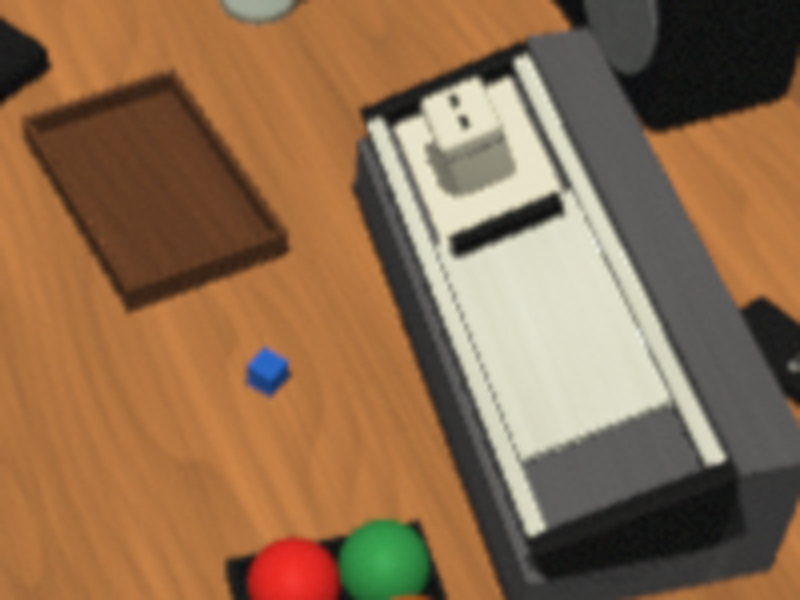

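View pics/tc.png

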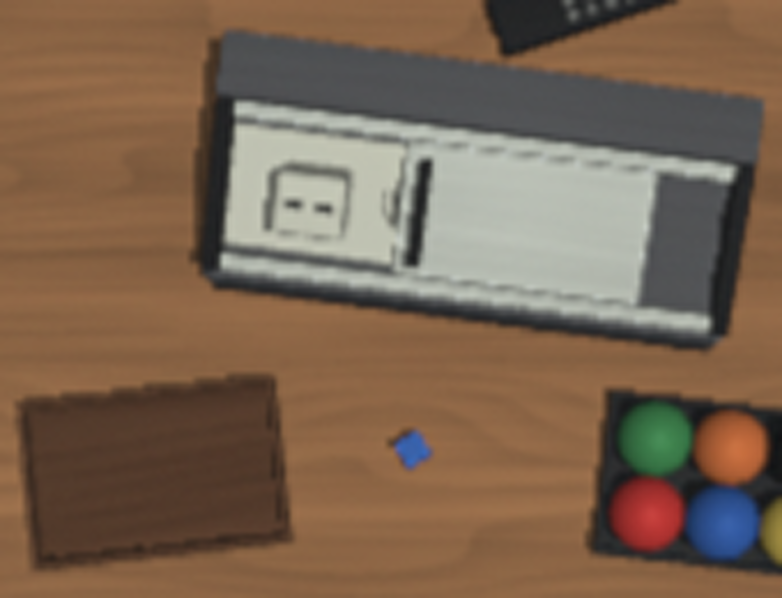

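The crops show the two-slot charger standing in the white plate (side crop 459,110; top crop 309,206), with the lip bar next to it. It is the smaller one; the loose charger at top (393,257) is not involved. Next I triangulate.

```bash
cat > h.py <<'E'
import numpy as np
C={'s':(450.605,319.699,203.157,np.array([[.938,-.261,.229,163.113],[-.347,-.721,.6,-722.831],[.009,-.642,-.767,987.81]])),
   't':(433.633,323.740,195.852,np.array([[.001,-.997,.071,344.305],[-1,-.002,-.014,9.576],[.014,-.071,-.997,1559.838]]))}
def ray(c,u,v):
    f,cx,cy,T=C[c];d=T[:,:3]@np.array([(u-cx)/f,(v-cy)/f,1]);return T[:,3],d/np.linalg.norm(d)
def tri(s,t):
    o1,d1=ray('s',*s);o2,d2=ray('t',*t);A=np.c_[d1,-d2];k=np.linalg.lstsq(A,o2-o1,rcond=None)[0]
    p,q=o1+k[0]*d1,o2+k[1]*d2;return (p+q)/2,np.linalg.norm(p-q)
def plane(c,uv,z):
    o,d=ray(c,*uv);return o+d*(z-o[2])/d[2]
S=lambda x,y:(255+(x+.5)/4-.5,120+(y+.5)/4-.5)
T=lambda x,y:(230+(x+.5)/4.6-.5,100+(y+.5)/4.6-.5)
E
python3 - <<'E'
from h import *
for n,s,t in [("slots",(459,110.5),(309,206.5)),("c+y-x",(422,103),(270,233)),("c+y+x",(480,80),(278,167)),("c-y+x",(500,131),(351,171)),("c-y-x",(442,155),(346,240)),
 ("lip-x",(451,243),(412,266)),("lip+x",(560,202),(427,160)),("shut trail+x",(668,405),(655,172)),("shut trail-x",(524,458),(638,305)),
 ("trk+x+y",(515,58),(237,103)),("trk+x-y",(727,462),(735,165)),("trk-x-y",(530,537),(710,333)),
 ("tray1",(25,122),(22,402)),("tray2",(173,72),(272,377)),("tray3",(287,240),(290,538)),("tray4",(130,300),(36,568))]:
    p,e=tri(S(*s),T(*t));print(n,p.round(1),e.round(1))
for a in [(22,402),(272,377),(290,538),(36,568)]:print(plane('t',T(*a),25).round(1))
for a in [(25,122),(173,72),(287,240),(130,300)]:print('s',plane('s',S(*a),25).round(1))
E
```

```text
slots [613.9  79.4 142. ] 2.5
c+y-x [598.2 107.6 129.1] 0.3
c+y+x [641.4 102.2 142.3] 4.8
c-y+x [635.9  50.8 142.1] 10.8
c-y-x [591.1  53.2 131.4] 3.6
lip-x [578.6   5.   97.2] 1.9
lip+x [652.2  -5.4 121.3] 3.3
shut trail+x [ 646.2 -173.6  106.7] 5.1
shut trail-x [ 552.8 -164.3   82.5] 0.5
trk+x+y [690.  134.9 121.5] 11.0
trk+x-y [ 650.2 -231.3  119.6] 2.4
trk-x-y [ 531.5 -218.    81.5] 1.4
tray1 [423.3 317.   -1.8] 127.6
tray2 [452.5 107.2 208.6] 66.5
tray3 [428.4  74.1  87.3] 107.4
tray4 [ 396.2  328.7 -239.9] 78.4
[484.4 304.9  25. ]
[504.2 112.5  25. ]
[380.   97.9  25. ]
[356.8 292.2  25. ]
s [353.9 292.2  25. ]
s [479.5 308.   25. ]
s [499.9 107.6  25. ]
s [374.8  91.2  25. ]
```

Box yaw is about -7°, and the charger's top centre is about (615, 79, 137). The tray centre is about (429, 201), yaw +6.5°. I turn the tool to align with the box and travel above the charger.

```bash
python3 -m jog '[{"yaw":-1,"hand":1},{"yaw":-1},{"yaw":-1},{"yaw":-0.4},{"tx":-1,"ty":-0.85}]'
python3 -m jog '[{"tx":-1,"ty":-0.85},{"tx":-1,"ty":-0.85},{"tx":-1,"ty":-0.85},{"tx":-1,"ty":-0.85},{"tx":-1,"ty":-0.85}]'
python3 -m jog '[{"tx":-1,"ty":-0.85},{"tx":-1,"ty":-0.85},{"tx":-1,"ty":-0.85},{"tx":-1,"ty":-0.85},{"tx":-1,"ty":-0.85}]'
python3 -m jog '[{"tx":-1,"ty":-0.85},{"tx":-1,"ty":-0.85},{"tx":-1,"ty":-0.85},{},{}]'
```

```text
invalid input at $[0]: expected keys tx, ty, tz, yaw, hand
invalid input at $[0]: expected keys tx, ty, tz, yaw, hand
invalid input at $[0]: expected keys tx, ty, tz, yaw, hand
invalid input at $[0]: expected keys tx, ty, tz, yaw, hand
```

```bash
python3 -m jog '[{"tx":0,"ty":0,"tz":0,"yaw":-1,"hand":1},{"tx":0,"ty":0,"tz":0,"yaw":-1,"hand":1},{"tx":0,"ty":0,"tz":0,"yaw":-1,"hand":1},{"tx":0,"ty":0,"tz":0,"yaw":-0.4,"hand":1},{"tx":-1,"ty":-0.85,"tz":0,"yaw":0,"hand":1}]'
python3 -m jog '[{"tx":-1,"ty":-0.85,"tz":0,"yaw":0,"hand":1},{"tx":-1,"ty":-0.85,"tz":0,"yaw":0,"hand":1},{"tx":-1,"ty":-0.85,"tz":0,"yaw":0,"hand":1},{"tx":-1,"ty":-0.85,"tz":0,"yaw":0,"hand":1},{"tx":-1,"ty":-0.85,"tz":0,"yaw":0,"hand":1}]'
python3 -m jog '[{"tx":-1,"ty":-0.85,"tz":0,"yaw":0,"hand":1},{"tx":-1,"ty":-0.85,"tz":0,"yaw":0,"hand":1},{"tx":-1,"ty":-0.85,"tz":0,"yaw":0,"hand":1},{"tx":-1,"ty":-0.85,"tz":0,"yaw":0,"hand":1},{"tx":-1,"ty":-0.85,"tz":0,"yaw":0,"hand":1}]'
python3 -m jog '[{"tx":-1,"ty":-0.85,"tz":0,"yaw":0,"hand":1},{"tx":-1,"ty":-0.85,"tz":0,"yaw":0,"hand":1},{"tx":-1,"ty":-0.85,"tz":0,"yaw":0,"hand":1},{"tx":0,"ty":0,"tz":0,"yaw":0,"hand":1},{"tx":0,"ty":0,"tz":0,"yaw":0,"hand":1}]'
```

```text
time_s: 0.72
tool_pos: [269.4, 467.0, 252.8]
ee_rot: [-3.141, -0.001, 3.017]
force: [0.7, 0.3, -0.5]
gripper_width: 85.1
finger_force: 0.0
time_s: 1.35
tool_pos: [381.0, 344.4, 253.0]
ee_rot: [-3.141, -0.001, 3.014]
force: [-0.2, -0.4, 0.4]
gripper_width: 85.0
finger_force: 0.0
time_s: 1.98
tool_pos: [491.5, 223.1, 253.0]
ee_rot: [-3.141, -0.001, 3.014]
force: [-0.4, 0.1, -0.5]
gripper_width: 85.3
finger_force: 0.0
time_s: 2.6
tool_pos: [556.8, 151.6, 253.0]
ee_rot: [3.142, -0.001, 3.014]
force: [-0.4, 0.2, -0.2]
gripper_width: 84.9
finger_force: 0.0
```

```bash
python3 -m jog '[{"tx":-1,"ty":-0.9,"tz":0,"yaw":0,"hand":1},{"tx":-1,"ty":-0.9,"tz":0,"yaw":0,"hand":1},{"tx":-0.9,"ty":-0.8,"tz":0,"yaw":0,"hand":1},{"tx":0,"ty":0,"tz":1,"yaw":0,"hand":1},{"tx":0,"ty":0,"tz":1,"yaw":0,"hand":1}]'
python3 -m jog '[{"tx":0,"ty":0,"tz":1,"yaw":0,"hand":1},{"tx":0,"ty":0,"tz":0,"yaw":0,"hand":1},{"tx":0,"ty":0,"tz":0,"yaw":0,"hand":1}]'
python3 - <<'E'
from bench import viewer
import cv2,numpy as np
s=viewer.read_camera("side")["color"][60:210,300:470];t=viewer.read_camera("top")["color"][80:230,230:400]
cv2.imwrite("pics/a.png",cv2.resize(np.hstack([s,t]),None,fx=2.35,fy=2.35,interpolation=cv2.INTER_CUBIC))
E
```

```text
time_s: 3.22
tool_pos: [620.4, 78.3, 202.8]
ee_rot: [3.141, 0.0, 3.014]
force: [0.3, -1.3, 0.2]
gripper_width: 85.4
finger_force: 0.0
time_s: 3.6
tool_pos: [621.0, 78.0, 179.6]
ee_rot: [3.141, 0.002, 3.015]
force: [0.1, -0.9, -0.2]
gripper_width: 84.9
finger_force: 0.0
```

View pics/a.png

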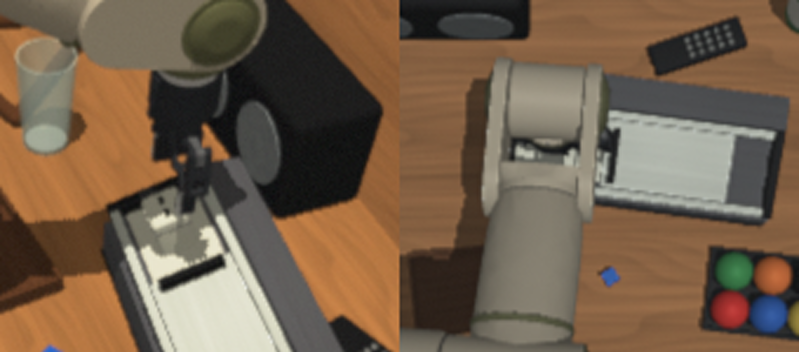

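The gripper hovers over the charger, which shows between the fingers (side crop 165,215), and the speaker is clear. I descend and grip.

```bash
python3 -m jog '[{"tx":0,"ty":0,"tz":0.8,"yaw":0,"hand":1},{"tx":0,"ty":0,"tz":0.8,"yaw":0,"hand":1},{"tx":0,"ty":0,"tz":0.5,"yaw":0,"hand":1},{"tx":0,"ty":0,"tz":0.2,"yaw":0,"hand":1},{"tx":0,"ty":0,"tz":0,"yaw":0,"hand":1}]'
python3 -m jog '[{"tx":0,"ty":0,"tz":0,"yaw":0,"hand":0.66},{"tx":0,"ty":0,"tz":0,"yaw":0,"hand":0.66},{"tx":0,"ty":0,"tz":0,"yaw":0,"hand":0.62},{"tx":0,"ty":0,"tz":0,"yaw":0,"hand":0.62}]' 20
```

```text
time_s: 4.32
tool_pos: [621.0, 77.5, 121.2]
ee_rot: [3.142, 0.0, 3.014]
force: [-0.4, -0.2, 1.2]
gripper_width: 85.7
finger_force: 0.0
time_s: 4.82
tool_pos: [621.1, 78.1, 121.4]
ee_rot: [3.14, 0.001, 3.014]
force: [1.0, 6.3, 4.6]
gripper_width: 52.8
finger_force: 2.8
```

```bash
python3 -m jog '[{"tx":0,"ty":0.03,"tz":0,"yaw":0,"hand":0},{"tx":0,"ty":0.0,"tz":0,"yaw":0,"hand":0},{"tx":0,"ty":0,"tz":0,"yaw":0,"hand":0},{"tx":0,"ty":0,"tz":0,"yaw":0,"hand":0}]' 70
```

```text
time_s: 5.32
tool_pos: [621.2, 78.5, 121.7]
ee_rot: [3.141, 0.001, 3.014]
force: [-0.7, 3.6, 6.2]
gripper_width: 50.8
finger_force: 72.8
```

```bash
python3 -m jog '[{"tx":0.055,"ty":0,"tz":-0.15,"yaw":0,"hand":0},{"tx":0.055,"ty":0,"tz":-0.15,"yaw":0,"hand":0},{"tx":0.055,"ty":0,"tz":-0.15,"yaw":0,"hand":0},{"tx":0.055,"ty":0,"tz":-0.15,"yaw":0,"hand":0}]'
python3 -m jog '[{"tx":0.055,"ty":0,"tz":-0.15,"yaw":0,"hand":0},{"tx":0.055,"ty":0,"tz":-0.15,"yaw":0,"hand":0},{"tx":0.055,"ty":0,"tz":-0.15,"yaw":0,"hand":0},{"tx":0.055,"ty":0,"tz":-0.15,"yaw":0,"hand":0}]'
python3 -m jog '[{"tx":0.055,"ty":0,"tz":-0.15,"yaw":0,"hand":0},{"tx":0.055,"ty":0,"tz":-0.15,"yaw":0,"hand":0},{"tx":0.055,"ty":0,"tz":-0.15,"yaw":0,"hand":0},{"tx":0.055,"ty":0,"tz":-0.15,"yaw":0,"hand":0}]'
```

```text
time_s: 5.82
tool_pos: [616.0, 79.1, 135.1]
ee_rot: [3.141, 0.0, 3.014]
force: [3.5, 3.7, -5.0]
gripper_width: 51.2
finger_force: 77.5
time_s: 6.32
tool_pos: [609.8, 79.5, 151.0]
ee_rot: [-3.141, -0.0, 3.014]
force: [0.8, -0.4, -1.6]
gripper_width: 51.1
finger_force: 77.8
time_s: 6.82
tool_pos: [604.5, 80.4, 166.1]
ee_rot: [-3.142, -0.0, 3.014]
force: [0.1, 0.2, -1.4]
gripper_width: 51.7
finger_force: 77.8
```

```bash
python3 -m jog '[{"tx":0.2,"ty":0,"tz":-0.7,"yaw":0,"hand":0},{"tx":0.2,"ty":0,"tz":-0.7,"yaw":0,"hand":0},{"tx":0.5,"ty":0.2,"tz":-0.4,"yaw":0,"hand":0},{"tx":0.8,"ty":0.4,"tz":0,"yaw":0,"hand":0},{"tx":0.8,"ty":0.5,"tz":0,"yaw":0,"hand":0}]'
python3 -m jog '[{"tx":0.8,"ty":0.6,"tz":0,"yaw":0,"hand":0},{"tx":0.8,"ty":0.6,"tz":0,"yaw":0,"hand":0},{"tx":0.8,"ty":0.6,"tz":0,"yaw":0,"hand":0},{"tx":0.8,"ty":0.6,"tz":0,"yaw":0,"hand":0},{"tx":0.8,"ty":0.6,"tz":0.3,"yaw":0,"hand":0}]'
python3 -m jog '[{"tx":0,"ty":0,"tz":0.8,"yaw":-0.8,"hand":0},{"tx":0,"ty":0,"tz":0.8,"yaw":-0.8,"hand":0},{"tx":0,"ty":0,"tz":0.6,"yaw":-0.8,"hand":0},{"tx":0,"ty":0,"tz":0.4,"yaw":0,"hand":0},{"tx":0,"ty":0,"tz":0,"yaw":0,"hand":0}]'
python3 - <<'E'
from bench import viewer
import cv2,numpy as np
s=viewer.read_camera("side")["color"][60:235,200:425]
cv2.imwrite("pics/b.png",cv2.resize(s,None,fx=3.4,fy=3.4,interpolation=cv2.INTER_CUBIC))
E
```

```text
time_s: 7.45
tool_pos: [544.8, 116.2, 211.5]
ee_rot: [3.141, 0.0, 3.014]
force: [0.1, 0.8, -1.4]
gripper_width: 51.4
finger_force: 77.8
time_s: 8.07
tool_pos: [455.4, 203.8, 203.7]
ee_rot: [3.141, 0.001, 3.014]
force: [0.6, 0.4, -2.2]
gripper_width: 51.0
finger_force: 77.8
time_s: 8.7
tool_pos: [456.0, 202.9, 138.0]
ee_rot: [-3.142, -0.001, -3.031]
force: [-0.2, 0.1, -0.6]
gripper_width: 51.2
finger_force: 77.8
```

View pics/b.png

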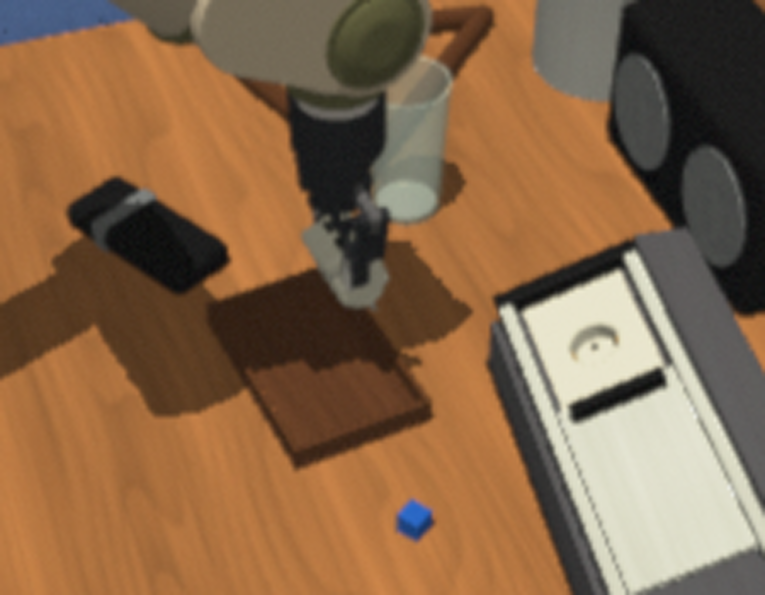

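The charger is held tilted above the tray (crop 345,265); the socket is empty (crop 595,345). I lower it until the pins touch, with a light grip so the charger can pivot.

```bash
python3 -m jog '[{"tx":0.1,"ty":0,"tz":0.7,"yaw":0,"hand":0},{"tx":0.1,"ty":0,"tz":0.7,"yaw":0,"hand":0},{"tx":0.1,"ty":0,"tz":0.5,"yaw":0,"hand":0},{"tx":0,"ty":0,"tz":0.1,"yaw":0,"hand":0},{"tx":0,"ty":0,"tz":0,"yaw":0,"hand":0}]' 25
python3 -m jog '[{"tx":0,"ty":0,"tz":0.1,"yaw":0,"hand":0},{"tx":0,"ty":0,"tz":0.1,"yaw":0,"hand":0}]' 
python3 -m jog '[{"tx":0,"ty":0,"tz":0.1,"yaw":0,"hand":0},{"tx":0,"ty":0,"tz":0.1,"yaw":0,"hand":0}]'
```

```text
time_s: 9.38
tool_pos: [449.4, 202.0, 88.7]
ee_rot: [3.142, 0.001, -3.03]
force: [-0.2, -0.3, -2.4]
gripper_width: 51.2
finger_force: 77.9
time_s: 9.62
tool_pos: [449.2, 201.9, 83.5]
ee_rot: [3.142, 0.001, -3.029]
force: [0.3, 0.7, -2.6]
gripper_width: 51.3
finger_force: 77.9
time_s: 9.88
tool_pos: [449.0, 201.9, 78.2]
ee_rot: [-3.142, 0.0, -3.029]
force: [-1.5, 1.1, 4.5]
gripper_width: 51.4
finger_force: 78.2
```

```bash
python3 -m jog '[{"tx":0,"ty":0,"tz":0,"yaw":0,"hand":0.59},{"tx":0,"ty":0,"tz":0,"yaw":0,"hand":0.59}]' 25
python3 -m jog '[{"tx":0,"ty":0,"tz":0,"yaw":0,"hand":0.5}]' 25
```

```text
time_s: 10.12
tool_pos: [449.0, 201.9, 78.4]
ee_rot: [-3.142, 0.0, -3.029]
force: [-0.3, 0.1, -0.1]
gripper_width: 51.3
finger_force: 78.3
time_s: 10.25
tool_pos: [449.0, 201.9, 78.4]
ee_rot: [-3.142, 0.0, -3.029]
force: [0.0, 0.4, -0.6]
gripper_width: 51.3
finger_force: 78.3
```

```bash
python3 -m jog '[{"tx":0,"ty":0,"tz":0,"yaw":0,"hand":0.606},{"tx":0,"ty":0,"tz":0,"yaw":0,"hand":0.606}]' 25
python3 -m jog '[{"tx":0,"ty":0,"tz":0,"yaw":0,"hand":0.609},{"tx":0,"ty":0,"tz":0,"yaw":0,"hand":0.609}]' 25
```

```text
time_s: 10.5
tool_pos: [449.0, 201.9, 78.3]
ee_rot: [3.142, 0.0, -3.029]
force: [-0.2, -0.4, -0.8]
gripper_width: 52.0
finger_force: 18.6
time_s: 10.75
tool_pos: [449.0, 201.9, 78.3]
ee_rot: [3.142, -0.0, -3.029]
force: [-0.5, -0.3, -0.9]
gripper_width: 51.9
finger_force: 1.5
```

```bash
python3 -m jog '[{"tx":0,"ty":0,"tz":0,"yaw":0,"hand":0.5},{"tx":0,"ty":0,"tz":0,"yaw":0,"hand":0.5}]' 25
```

```text
time_s: 11.0
tool_pos: [449.0, 201.9, 78.3]
ee_rot: [3.142, -0.0, -3.029]
force: [-0.4, 0.3, -0.6]
gripper_width: 51.8
finger_force: 28.0
```

```bash
python3 -m jog '[{"tx":0.15,"ty":0,"tz":0.09,"yaw":0,"hand":0.5},{"tx":0.15,"ty":0,"tz":0.09,"yaw":0,"hand":0.5},{"tx":0.15,"ty":0,"tz":0.09,"yaw":0,"hand":0.5}]' 25
python3 -m jog '[{"tx":0.14,"ty":0,"tz":0.1,"yaw":0,"hand":0.5},{"tx":0.14,"ty":0,"tz":0.1,"yaw":0,"hand":0.5},{"tx":0.14,"ty":0,"tz":0.1,"yaw":0,"hand":0.5}]' 25
python3 - <<'E'
from bench import viewer
import cv2,numpy as np
s=viewer.read_camera("side")["color"][100:220,230:380]
cv2.imwrite("pics/c.png",cv2.resize(s,None,fx=5,fy=5,interpolation=cv2.INTER_CUBIC))
E
```

```text
time_s: 11.38
tool_pos: [439.0, 200.9, 72.7]
ee_rot: [3.141, 0.005, -3.029]
force: [-1.0, -0.1, 10.4]
gripper_width: 51.6
finger_force: 29.5
time_s: 11.75
tool_pos: [428.1, 199.7, 65.0]
ee_rot: [3.141, 0.003, -3.029]
force: [-0.1, -0.3, 8.1]
gripper_width: 52.2
finger_force: 29.6
```

View pics/c.png

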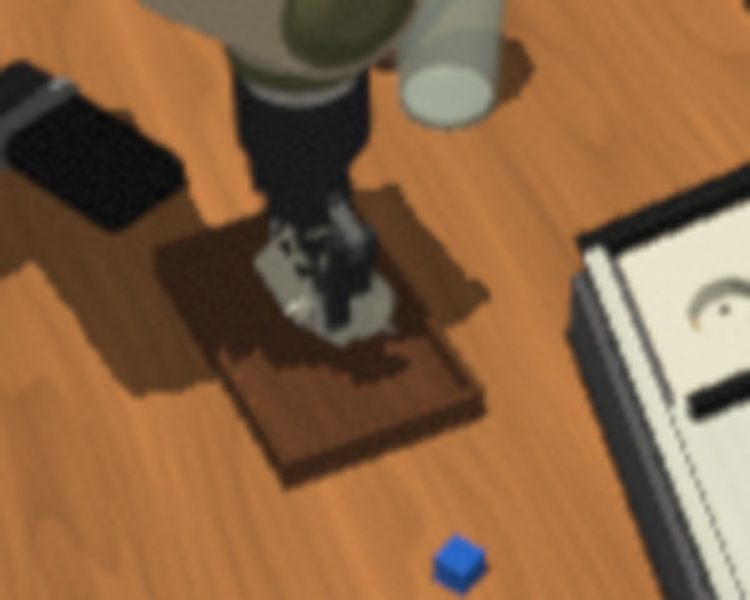

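The charger is pivoting over between the pads (crop 325,295), with its pins on the floor near the far wall. I carry on along the arc.

```bash
python3 -m jog '[{"tx":0.11,"ty":0,"tz":0.126,"yaw":0,"hand":0.5},{"tx":0.11,"ty":0,"tz":0.126,"yaw":0,"hand":0.5},{"tx":0.11,"ty":0,"tz":0.126,"yaw":0,"hand":0.5},{"tx":0.11,"ty":0,"tz":0.126,"yaw":0,"hand":0.5},{"tx":0.11,"ty":0,"tz":0.126,"yaw":0,"hand":0.5}]' 25
python3 -m jog '[{"tx":0.12,"ty":0,"tz":0.08,"yaw":0,"hand":0.5},{"tx":0.12,"ty":0,"tz":0.08,"yaw":0,"hand":0.5},{"tx":0.11,"ty":0,"tz":0.08,"yaw":0,"hand":0.5},{"tx":0.1,"ty":0,"tz":0.08,"yaw":0,"hand":0.5}]' 25
```

```text
time_s: 12.42
tool_pos: [414.1, 198.1, 49.6]
ee_rot: [3.141, 0.003, -3.029]
force: [-6.3, -0.3, 19.5]
gripper_width: 51.4
finger_force: 31.1
time_s: 12.92
tool_pos: [404.4, 197.0, 41.2]
ee_rot: [3.141, 0.006, -3.029]
force: [3.8, -0.8, 6.9]
gripper_width: 51.9
finger_force: 29.2
```

```bash
python3 -m jog '[{"tx":0.1,"ty":0,"tz":0.08,"yaw":0,"hand":0.5},{"tx":0.08,"ty":0,"tz":0.08,"yaw":0,"hand":0.5},{"tx":0.06,"ty":0,"tz":0.08,"yaw":0,"hand":0.5}]' 25
python3 -m jog '[{"tx":0.04,"ty":0,"tz":0.06,"yaw":0,"hand":0.5},{"tx":0.02,"ty":0,"tz":0.04,"yaw":0,"hand":0.5}]' 25
python3 - <<'E'
from bench import viewer
import cv2,numpy as np
s=viewer.read_camera("side")["color"][110:210,240:350];t=viewer.read_camera("top")["color"][160:260,215:325]
cv2.imwrite("pics/d.png",cv2.resize(np.hstack([s,t]),None,fx=3.6,fy=3.6,interpolation=cv2.INTER_CUBIC))
E
```

```text
time_s: 13.3
tool_pos: [398.6, 196.3, 35.5]
ee_rot: [3.141, 0.006, -3.029]
force: [1.1, 0.1, 13.1]
gripper_width: 51.8
finger_force: 29.1
time_s: 13.55
tool_pos: [396.1, 196.0, 32.7]
ee_rot: [3.141, 0.004, -3.029]
force: [-0.0, 0.3, 9.5]
gripper_width: 51.9
finger_force: 26.8
```

View pics/d.png

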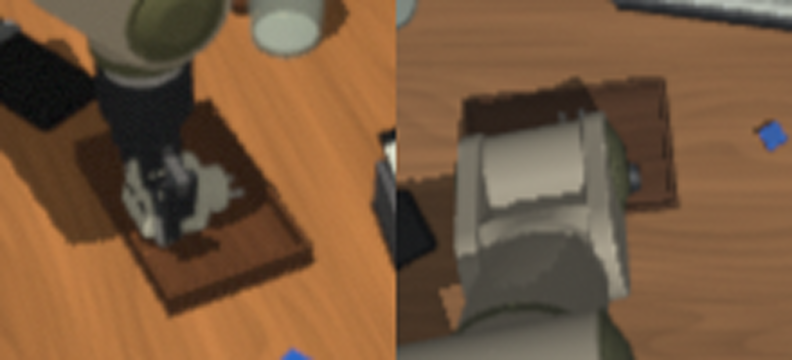

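The charger lies flat in the tray with pins toward the far wall (left crop 180,195). I open the fingers, lift clear, and check the release.

```bash
python3 -m jog '[{"tx":0,"ty":0,"tz":0,"yaw":0,"hand":0.63},{"tx":0,"ty":0,"tz":0,"yaw":0,"hand":0.72},{"tx":0,"ty":0,"tz":0,"yaw":0,"hand":0.8},{"tx":0,"ty":0,"tz":0,"yaw":0,"hand":0.8}]' 25
python3 -m jog '[{"tx":0,"ty":0,"tz":-0.3,"yaw":0,"hand":0.8},{"tx":0,"ty":0,"tz":-0.6,"yaw":0,"hand":0.8},{"tx":0,"ty":0,"tz":-1,"yaw":0,"hand":0.8},{"tx":0,"ty":0,"tz":-1,"yaw":0,"hand":0.8},{"tx":0,"ty":0,"tz":-1,"yaw":0,"hand":0.8}]' 25
python3 -m jog '[{"tx":0,"ty":0,"tz":-1,"yaw":0.8,"hand":0.5},{"tx":0,"ty":0,"tz":-1,"yaw":0.8,"hand":0.3},{"tx":0,"ty":0,"tz":-0.8,"yaw":0.8,"hand":0},{"tx":-0.98,"ty":-0.78,"tz":0,"yaw":0,"hand":0},{"tx":-0.98,"ty":-0.78,"tz":0,"yaw":0,"hand":0}]' 25
python3 -m jog '[{"tx":-0.98,"ty":-0.78,"tz":0,"yaw":0,"hand":0},{"tx":-0.98,"ty":-0.78,"tz":0,"yaw":0,"hand":0},{"tx":-0.98,"ty":-0.78,"tz":0,"yaw":0,"hand":0},{"tx":-0.98,"ty":-0.78,"tz":0,"yaw":0,"hand":0},{"tx":-0.98,"ty":-0.78,"tz":0,"yaw":0,"hand":0}]' 25
python3 -m jog '[{"tx":-0.98,"ty":-0.78,"tz":0,"yaw":0,"hand":0},{"tx":-0.98,"ty":-0.78,"tz":0,"yaw":0,"hand":0},{"tx":-0.98,"ty":-0.78,"tz":0,"yaw":0,"hand":0},{"tx":0,"ty":0,"tz":0,"yaw":0,"hand":0},{"tx":0,"ty":0,"tz":0,"yaw":0,"hand":0}]' 25
```

```text
time_s: 14.15
tool_pos: [395.0, 195.8, 31.7]
ee_rot: [-3.142, -0.0, -3.029]
force: [-0.0, -0.6, 0.3]
gripper_width: 68.5
finger_force: 0.0
time_s: 14.78
tool_pos: [394.9, 195.8, 130.6]
ee_rot: [3.142, 0.0, -3.029]
force: [0.0, -0.3, -0.9]
gripper_width: 68.4
finger_force: 0.0
time_s: 15.4
tool_pos: [439.0, 150.4, 200.2]
ee_rot: [3.141, 0.001, 3.015]
force: [0.3, 0.8, -0.8]
gripper_width: -0.2
finger_force: 0.0
time_s: 16.02
tool_pos: [548.2, 37.8, 199.8]
ee_rot: [3.142, 0.0, 3.014]
force: [-0.2, 0.9, -0.6]
gripper_width: -0.2
finger_force: 0.0
time_s: 16.65
tool_pos: [612.7, -28.3, 199.5]
ee_rot: [3.141, -0.001, 3.014]
force: [-0.2, 0.2, 0.9]
gripper_width: -0.3
finger_force: 0.0
```

```bash
python3 -m jog '[{"tx":0,"ty":0,"tz":1,"yaw":0,"hand":0},{"tx":0,"ty":0,"tz":1,"yaw":0,"hand":0},{"tx":0,"ty":0,"tz":0.6,"yaw":0,"hand":0},{"tx":0,"ty":0,"tz":0.2,"yaw":0,"hand":0},{"tx":0,"ty":0,"tz":0.15,"yaw":0,"hand":0}]' 25
python3 -m jog '[{"tx":0,"ty":0,"tz":0.06,"yaw":0,"hand":0},{"tx":0,"ty":0,"tz":0,"yaw":0,"hand":0}]' 25
python3 - <<'E'
from bench import viewer
import cv2,numpy as np
s=viewer.read_camera("side")["color"][110:245,255:435];
cv2.imwrite("pics/e.png",cv2.resize(s,None,fx=4.4,fy=4.4,interpolation=cv2.INTER_CUBIC))
E
```

```text
time_s: 17.27
tool_pos: [613.5, -28.7, 126.1]
ee_rot: [-3.141, 0.001, 3.014]
force: [0.7, 0.9, -0.4]
gripper_width: -0.2
finger_force: 0.0
time_s: 17.52
tool_pos: [613.4, -28.9, 124.4]
ee_rot: [-3.142, 0.001, 3.014]
force: [-0.2, -0.2, 0.7]
gripper_width: 0.2
finger_force: 0.0
```

View pics/e.png

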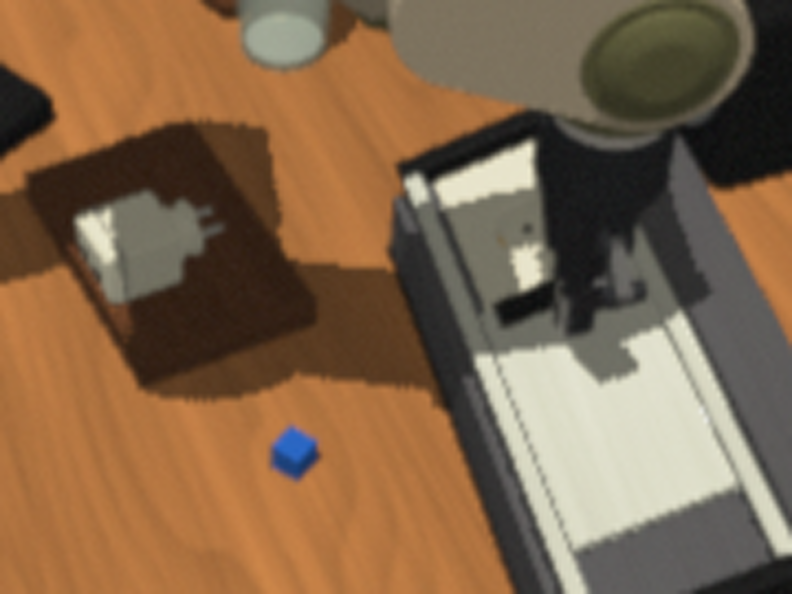

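The charger lies on its side in the tray (crop 150,250). The closed fingertips stand behind the lip (crop 575,320). I push it gently along the slide.

```bash
python3 -m jog '[{"tx":0,"ty":0,"tz":0.08,"yaw":0,"hand":0},{"tx":0,"ty":0.2,"tz":0,"yaw":0,"hand":0},{"tx":0,"ty":0.15,"tz":0,"yaw":0,"hand":0},{"tx":0,"ty":0.2,"tz":0,"yaw":0,"hand":0},{"tx":0,"ty":0.2,"tz":0,"yaw":0,"hand":0}]' 25
python3 -m jog '[{"tx":0,"ty":0.3,"tz":0,"yaw":0,"hand":0},{"tx":0,"ty":0.3,"tz":0,"yaw":0,"hand":0},{"tx":0,"ty":0.3,"tz":0,"yaw":0,"hand":0},{"tx":0,"ty":0.3,"tz":0,"yaw":0,"hand":0},{"tx":0,"ty":0.3,"tz":0,"yaw":0,"hand":0}]' 25
```

```text
time_s: 18.2
tool_pos: [615.7, -10.0, 122.1]
ee_rot: [-3.141, 0.0, 3.014]
force: [0.2, -3.1, -0.5]
gripper_width: 0.3
finger_force: 0.9
time_s: 18.82
tool_pos: [620.4, 27.5, 122.1]
ee_rot: [-3.142, -0.0, 3.014]
force: [-0.6, -1.5, 0.3]
gripper_width: -0.2
finger_force: 0.9
```

```bash
python3 -m jog '[{"tx":0,"ty":0.4,"tz":0,"yaw":0,"hand":0},{"tx":0,"ty":0.4,"tz":0,"yaw":0,"hand":0},{"tx":0,"ty":0.4,"tz":0,"yaw":0,"hand":0},{"tx":0,"ty":0.4,"tz":0,"yaw":0,"hand":0},{"tx":0,"ty":0.3,"tz":0,"yaw":0,"hand":0}]' 25
python3 -m jog '[{"tx":0,"ty":0.2,"tz":0,"yaw":0,"hand":0},{"tx":0,"ty":0.15,"tz":0,"yaw":0,"hand":0},{"tx":0,"ty":0.1,"tz":0,"yaw":0,"hand":0}]' 25
python3 -m jog '[{"tx":0,"ty":0.08,"tz":0,"yaw":0,"hand":0},{"tx":0,"ty":0.08,"tz":0,"yaw":0,"hand":0}]' 25
```

```text
time_s: 19.45
tool_pos: [626.5, 74.9, 122.0]
ee_rot: [3.142, -0.0, 3.014]
force: [-0.9, -0.9, 0.5]
gripper_width: -0.1
finger_force: 0.9
time_s: 19.82
tool_pos: [627.9, 85.4, 122.0]
ee_rot: [-3.142, -0.0, 3.014]
force: [-0.8, -1.7, 0.9]
gripper_width: 0.0
finger_force: 0.8
time_s: 20.08
tool_pos: [628.4, 89.2, 122.0]
ee_rot: [-3.142, -0.0, 3.014]
force: [-0.8, -1.1, -0.1]
gripper_width: -0.5
finger_force: 0.8
```

```bash
for i in 1; do python3 -m jog '[{"tx":0,"ty":0.08,"tz":0,"yaw":0,"hand":0}]'; python3 -m jog '[{"tx":0,"ty":0.08,"tz":0,"yaw":0,"hand":0}]';python3 -m jog '[{"tx":0,"ty":0.08,"tz":0,"yaw":0,"hand":0}]';python3 -m jog '[{"tx":0,"ty":0.08,"tz":0,"yaw":0,"hand":0}]'; done | grep -E "pos|^force"
```

```text
tool_pos: [628.6, 91.3, 122.0]
force: [-1.8, -2.1, 1.6]
tool_pos: [628.9, 93.3, 122.0]
force: [-0.7, -1.6, 0.6]
tool_pos: [629.2, 95.3, 122.0]
force: [-1.3, -0.7, 0.7]
tool_pos: [629.4, 97.3, 122.0]
force: [-1.7, -2.1, 1.4]
```

```bash
(python3 -m jog '[{"tx":0,"ty":0.06,"tz":0,"yaw":0,"hand":0}]'; python3 -m jog '[{"tx":0,"ty":0.06,"tz":0,"yaw":0,"hand":0}]';python3 -m jog '[{"tx":0,"ty":0.06,"tz":0,"yaw":0,"hand":0}]';python3 -m jog '[{"tx":0,"ty":0.06,"tz":0,"yaw":0,"hand":0}]') | grep -E "pos|^force"
```

```text
tool_pos: [629.6, 98.5, 122.1]
force: [-2.8, -4.0, -0.3]
tool_pos: [629.7, 99.1, 122.0]
force: [-3.3, -9.5, 0.8]
tool_pos: [629.8, 99.7, 122.0]
force: [-4.3, -14.3, 1.9]
tool_pos: [629.9, 100.4, 122.1]
force: [-4.9, -16.4, 1.6]
```

```bash
(python3 -m jog '[{"tx":0,"ty":0.06,"tz":0,"yaw":0,"hand":0}]'; python3 -m jog '[{"tx":0,"ty":0.06,"tz":0,"yaw":0,"hand":0}]';python3 -m jog '[{"tx":0,"ty":0.06,"tz":0,"yaw":0,"hand":0}]';python3 -m jog '[{"tx":0,"ty":0.06,"tz":0,"yaw":0,"hand":0}]') | grep -E "pos|^force"
```

```text
tool_pos: [630.0, 101.8, 122.0]
force: [-5.2, -14.6, 1.7]
tool_pos: [630.3, 103.7, 122.1]
force: [-4.3, -11.4, 1.3]
tool_pos: [630.5, 105.8, 122.0]
force: [-4.4, -8.3, 0.7]
tool_pos: [630.8, 107.9, 122.0]
force: [-2.9, -5.3, 1.1]
```

```bash
(python3 -m jog '[{"tx":0,"ty":0.04,"tz":0,"yaw":0,"hand":0}]'; python3 -m jog '[{"tx":0,"ty":0.04,"tz":0,"yaw":0,"hand":0}]';python3 -m jog '[{"tx":0,"ty":0.03,"tz":0,"yaw":0,"hand":0}]') | grep -E "pos|^force"
```

```text
tool_pos: [631.0, 109.6, 122.0]
force: [-2.5, -3.2, 0.5]
tool_pos: [631.2, 111.0, 122.0]
force: [-2.0, -5.5, 0.4]
tool_pos: [631.2, 111.1, 122.0]
force: [-3.0, -8.6, 0.8]
```

Force rises with no further motion 13 mm past the start of the catch, so the shutter is on its stop. I back off, lift away and look.

```bash
python3 -m jog '[{"tx":0,"ty":-0.1,"tz":0,"yaw":0,"hand":0},{"tx":0,"ty":-0.3,"tz":0,"yaw":0,"hand":0},{"tx":0,"ty":-0.2,"tz":-0.5,"yaw":0,"hand":0},{"tx":0,"ty":0,"tz":-1,"yaw":0,"hand":0},{"tx":0,"ty":0,"tz":-1,"yaw":0,"hand":0}]'
python3 -m jog '[{"tx":0,"ty":-1,"tz":-1,"yaw":0,"hand":0},{"tx":0,"ty":-1,"tz":-1,"yaw":0,"hand":0},{"tx":0,"ty":-1,"tz":-0.5,"yaw":0,"hand":0},{"tx":0.5,"ty":-1,"tz":0,"yaw":0,"hand":0},{"tx":1,"ty":-1,"tz":0,"yaw":0,"hand":0}]'
python3 -m jog '[{"tx":1,"ty":-1,"tz":0,"yaw":0,"hand":0},{"tx":1,"ty":-1,"tz":0,"yaw":0,"hand":0},{"tx":0,"ty":0,"tz":0,"yaw":0,"hand":0},{"tx":0,"ty":0,"tz":0,"yaw":0,"hand":0}]'
python3 - <<'E'
from bench import viewer
import cv2,numpy as np
s=viewer.read_camera("side")["color"][70:330,240:500];t=viewer.read_camera("top")["color"][50:310,180:440]
cv2.imwrite("pics/f.png",cv2.resize(np.hstack([s,t]),None,fx=1.53,fy=1.53,interpolation=cv2.INTER_CUBIC))
E
```

```text
time_s: 22.58
tool_pos: [629.6, 96.6, 186.3]
ee_rot: [3.141, 0.001, 3.014]
force: [0.1, 0.4, 0.8]
gripper_width: 0.0
finger_force: 0.0
time_s: 23.2
tool_pos: [576.1, -23.4, 247.9]
ee_rot: [3.142, 0.002, 3.014]
force: [0.6, -0.1, 0.1]
gripper_width: 0.0
finger_force: 0.0
time_s: 23.7
tool_pos: [520.7, -65.5, 247.8]
ee_rot: [-3.142, 0.002, 3.014]
force: [-0.8, -0.7, 0.2]
gripper_width: -0.2
finger_force: 0.0
```

View pics/f.png

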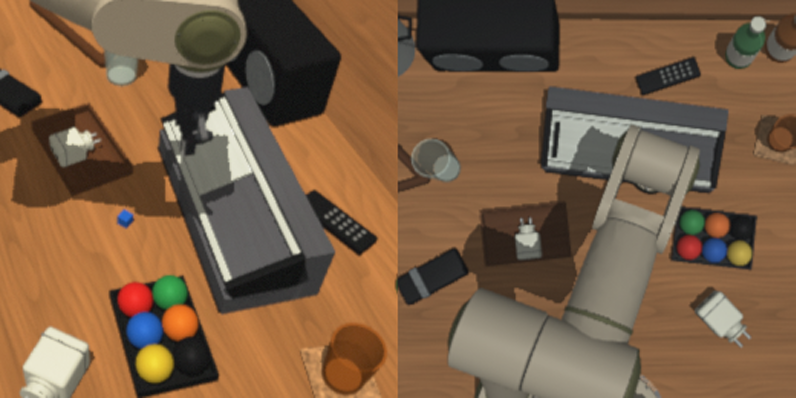

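The shutter is shut against the end frame: the lip is at top crop (557,137), next to the frame. The charger lies on its side in the tray (528,240), and the bystanders have not moved. I hand the job in.

```bash
python3 -c "
from bench import r
print(r.finish_job())"
```

```text
the job is handed in; nothing more can be done
None
```

Job handed in at about 24 s: the smaller charger is unplugged and lying on its side in the empty wooden tray, the shutter is pushed past its catch (about 17 N) onto its end stop (about 9 N), and the glasses and ball tray look unmoved in the last pictures; the hand-in gave no verdict.

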